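# Load a wheel plate in the suitcase jig and lock it with the pin

## Task

Take the turquoise wheel plate from the rack and stand it upright in the slot of the blue jig, fully down on the slot floor with its hole at the low end, and let go of it. Then push the red-handled locking pin from the robot's side through the jig's orange-rimmed eyelet, the plate and the far flange, until its handle is up against the jig, and let go. Leave the orange plate, the black wheel, the tape roll and the air screwdriver where they are.

Things in the scene. Friction and masses are not known exactly. Their poses are not given: they have to be found in the camera images.
- teal_plate: Turquoise plastic plate, 12 thick (x) by 90 wide (y) by 115 mm high (z), 0.16 kg, with a 26 mm through hole along x, 42 mm above the lower edge. Origin: middle of the lower edge; z points to the top edge. Faces alike. It leans in the rack, z tilted 20 deg towards the robot. Grip it across its thickness within 30 mm of the top edge.
- orange_plate: The same plate in orange (same origin and axes), leaning in the other bay of the rack; it stays there.
- rack: Lime green fixed rack, 270 mm wide (y), x away from the robot, origin under its middle, bays at y = +62.5 and -62.5 mm; either plate in either bay. Plate origin is 30 mm above the table. A back rest on the robot's side reaches 58 mm up a plate, fins at its side edges 34 mm, a front lip 8 mm. Draw a plate out along its own z by 70 mm or more.
- jig: Fixed jig, origin at the middle of its underside. Steel base 130 (x) by 150 (y) by 20 mm high; on it two blue upright flanges, each 8 mm thick, 118 mm long (y), 62 mm high, with flared lips on top that reach 95 mm above the table and out to 17 mm from the middle plane. x: normal of the flanges, away from the robot; y: along the slot; z: up.
- jig_slot (a point): Middle of the slot floor, 20 mm above the table, axes as the jig. The slot between the flanges is 16 mm wide (x) and 98 mm long (y, between aluminium end posts). A seated plate has its origin here, its hole low, either face forward.
- jig_eyelet (a point): Middle of the 20 mm round eyelet (orange rim) on the robot-side flange's outer face: 16 mm towards the robot from the slot's middle, 42 mm above its floor. Axes as the jig. This eyelet, a seated plate's hole and a like eyelet in the far flange lie on one level line along x; the far flange's outer face is 32 mm beyond.
- pin: Locking pin, 0.11 kg, lying level in its rest: red square handle 18 x 18 x 80 mm (x = -80 to 0) and round steel shank, 12 mm diameter, 90 mm long (x = 0 to 90) with a conical nose. Origin: on the axis where handle meets shank; x points to the nose. The centre of mass is about 22 mm ahead of the origin, so the pin stays in the eyelets by itself.
- pin_grip (a point): Point on the pin's axis inside the handle, 45 mm behind the handle's front end: good place to grip from above, across y. Axes as the pin.
- pin_tip (a point): Nose end of the pin's shank, 90 mm from the handle. Axes as the pin.
- pin_rest: Fixed rest holding the pin level, axis 45 mm above the table: base 180 by 60 by 8 mm and two aluminium saddles, 44 mm wide (y), 8 mm thick, tops 48 to 51 mm above the table, one under the shank (60 mm ahead of the origin), one under the handle's rear end (74 mm behind). Origin: middle of the underside, below the pin's origin. Lift the pin straight up.
- wheel: Black castor wheel lying flat, 50 mm diameter, 24 mm high; a bystander. Origin: centre of its underside.
- air_driver: Air screwdriver lying down, 210 mm long, 48 mm high; a bystander. Origin: underside, under its grip.
- tape_roll: Lime tape roll lying flat, 90 mm diameter, 25 mm high; a bystander. Origin: centre of its underside.
Mind the look-alikes: they are no part of the job. What is meant by the pin is not green, and is the smaller of those in its own colour. Of the things that look like the teal_plate, the smaller one is meant.

How it is judged (in metres and radians):
On the way:
1. the turquoise plate stands upright on the floor of the jig's slot and is released, before the pin goes in (x of teal_plate in the frame of jig_slot between -0.006 and 0.006 m and y of teal_plate in the frame of jig_slot between -0.009 and 0.009 m and z of teal_plate in the frame of jig_slot between -0.004 and 0.005 m and angle between teal_plate's own z axis and vertical below 0.12 rad and linear speed of teal_plate below 0.02 m/s and contact force between teal_plate and the fingers below 0.1 N and horizontal distance between pin_tip and jig_slot above 0.03 m), for 0.2 s.
At the end, for the whole second after the job is handed in: Turquoise plate upright (7 deg) in the slot, hole low, within 5 mm of its floor, 6 mm of the middle across, 9 mm along; pin from the robot's side through both eyelets and the plate, handle within 15 mm of the near flange; both at rest. Orange plate and bystanders within 25 mm of their start (x of teal_plate in the frame of jig_slot between -0.006 and 0.006 m and y of teal_plate in the frame of jig_slot between -0.009 and 0.009 m and z of teal_plate in the frame of jig_slot between -0.004 and 0.005 m and angle between teal_plate's own z axis and vertical below 0.12 rad and linear speed of each of teal_plate, pin below 0.02 m/s and x of pin_tip in the frame of jig_slot above 0.05 m and y of pin_tip in the frame of jig_slot between -0.025 and 0.025 m and z of pin_tip in the frame of jig_slot between 0.017 and 0.067 m and x of pin in the frame of jig_slot between -0.031 and -0.008 m and y of pin in the frame of jig_slot between -0.012 and 0.012 m and z of pin in the frame of jig_slot between 0.03 and 0.054 m); the robot touches nothing.
It fails at once if the orange plate is taken out or pushed about (over 25 mm) (distance of orange_plate from where it was at the start of the episode above 0.025 m).
It fails at once if a bystander (wheel, air screwdriver, tape roll) is pushed about (over 25 mm) (distance of any of wheel, air_driver, tape_roll from where it was at the start of the episode above 0.025 m).
It also fails if it takes over 61 s, if anything falls off the work surface, if the arm or the gripper's body presses on something with over 40 N, if the wrist force passes 120 N, or if a joint passes its speed limit or range.

## Robot

A 6-joint arm with a two-finger parallel gripper is mounted at the origin on the work surface. World frame = base frame: x ahead of the robot, y to its left, z up, the work surface at z = 0. Lengths are in m, angles in degrees, forces in N, time in s.
With the tool pointing down it reaches from about 0.375 to 0.9 m from the base axis. Payload 3.1 kg.
Tool frame: the origin (TCP) lies between the finger pads; the fingertips stand 11 mm ahead of it and the grasp point (between the pads) lies 8 mm behind it; z points along the fingers, y is the line along which they close (so a half turn about z gives the same grasp; the last joint's range is limited). The gripper opens to 87 mm and grips with 3 to 60 N. Pads are 19 mm wide; open, the fingers measure 117 mm over their backs; the gripper's body (75 mm by 190 mm) begins 51 mm behind the grasp point.
Start: joints at [57.955, 30.224, 82.088, -0, 67.689, -10.227], TCP at [0.232, 0.58, 0.234] pointing down, gripper open.
Joint ranges: [-176.69, 176.69], [-43.24, 126.21], [12.49, 139.97], [-82, 262], [0, 151.66], [-163.58, 163.58]. Speed limits (degrees/s): [159.86, 159.86, 180, 180, 180, 180].

## Interface

Orientations are given as a 3x3 rotation matrix whose columns are the frame's x, y, z axes.
In Python, from rig import bot, viewer, workorder, models gives the robot as it stands.
- The arm moves only by the shell command python3 -m jog 'ROWS'. ROWS is JSON, a list of rows, each a list of 7 numbers: the opening, from 0 (shut) to 1 (fully open), then the shift along the tool's x, y, z in m, then the turn, a rotation vector about the tool's x, y, z in degrees. In form: [[claw, x, y, z, ax, ay, az], ...]. A call has 1 to 20 rows; each row is the pose to reach, as a shift and turn from the pose commanded when the call began, along the tool's axes at that moment; what a row does not reach only later rows make up. A row lasts 1/8 s, in which the tool goes at most 62.5 mm and 10.7 degrees, less where a joint would pass 70% of its speed; a pose out of reach is approached as far as the arm can. A call with a gripper value outside its range is refused whole. The fingers move at their own pace and stop on an object; the grip force is fixed at half the most. Time passes only in rows, so rows that repeat a pose let the fingers close. It gives the time, the measured TCP pose, the force, the opening and the grip force at its end, in the units of the state.
- bot.read_state(): the state, without advancing time (a new reading comes with each control period).
- viewer.capture(name): name is "scene" or "side" or "wrist"; returns (picture, depth): 400x640x3 uint8, blue, green, red; 400x640 float32, m along the optical axis (not along the pixel's ray), 0 where there is no reading.
- viewer.camera_info(name): a dict with "fx", "fy", "cx", "cy" (pixels), "world_to_cam" (4x4, takes a point from world to camera coordinates). Camera axes: x right, y down, z forward; pixel columns grow to the right and rows downward; lengths in m; the calibration is good to about 2 mm. The wrist camera is an equidistant fisheye: a pixel r from the principal point sees the ray r / f radians off the axis. A picture is of the moment at which its call begins: read the wrist's pose just before it. camera_info takes no time and is no camera call; for the wrist camera it gives the pose at the moment of the call.
- workorder.hand_in(): hands the job in; it is judged then, once.
Trained networks look in the newest picture that a camera, given by its name, has taken for a name from the list of things; names that differ only in an ending like _2 or _b are one class to them, and where a whole thing is asked for, a point or a joint stands for the part that bears it (a point fixed in the world has none). Each returns a list of dicts, best first, with "p" (0 to 1); they miss things now and then, are a little off and sometimes report something else, mostly with a low value. They report only what shows in the picture. A call takes as long as a camera call. They do not tell look-alikes from the thing itself.
- models.outline_of(camera, thing): "mask" (400x640 bool, what is visible of it).
- models.tip_of(camera, thing): "xyz" ([x, y, z] in m, in world coordinates, good to about 4 mm: a listed point, or the origin of a listed thing).
The state is a dict: "time_s": time; "joint_positions": joint angles; "qvel": joint speeds; "tau": joint torques, N m; "position": TCP position; "tcp_rot": TCP orientation; "force": force on the tool from outside, world axes, zero at the start; "moment": the same for the moment, N m; "opening": opening from 0.0 (shut) to 1.0 (fully open); "grasp_force": force on a finger pad.
Only numpy, scipy, OpenCV 4.12 (cv2) and the standard library are available. Lean on these libraries where they do the work, as an engineer would, in place of code of your own. Each camera call takes 0.05 s, during which the arm holds its last target. There are 200 camera calls.

## Working session

There is one attempt and no reset: what is moved stays moved. The work goes in short steps, Python scripts to look and compute and a shell command to move; the robot and the scene stay as the last step left them, time stands still between calls to the robot, and variables do not carry over. Pictures are saved under pics/ and viewed, at most 10 in all, crops included, and the job is handed in when it is done.

```bash
ls; mkdir -p pics; cat > h.py <<'E'
import numpy as np, cv2, json
from rig import bot, viewer, workorder, models
np.set_printoptions(precision=4,suppress=True)
def cap(n):
    ci=viewer.camera_info(n); im,d=viewer.capture(n); return im,d,ci
def cloud(d,ci,mask=None):
    v,u=np.nonzero((d>0)&(mask if mask is not None else True))
    z=d[v,u]; P=np.c_[(u-ci['cx'])/ci['fx']*z,(v-ci['cy'])/ci['fy']*z,z]
    T=np.linalg.inv(np.array(ci['world_to_cam'])); return P@T[:3,:3].T+T[:3,3],v,u
E
python3 - <<'E'
from h import *
ims=[]
for n in("scene","side"):
    im,d,ci=cap(n); cv2.imwrite(f'pics/{n}0.png',im)
    T=np.linalg.inv(np.array(ci['world_to_cam']));print(n,T[:3,3],T[:3,2],ci['fx'])
    for t in("teal_plate","orange_plate","rack","jig","jig_slot","jig_eyelet","pin","pin_grip","pin_tip","pin_rest","wheel","air_driver","tape_roll"):
        print(n,t,[(np.round(r['xyz'],3).tolist(),round(r['p'],2)) for r in models.tip_of(n,t)])
print(bot.read_state())
E
```

```text
pics
scene [ 1.2912 -0.6047  0.834 ] [-0.6406  0.4773 -0.6015] 444.5467557758483
scene teal_plate [([0.394, 0.331, 0.008], 0.81), ([0.52, 0.222, 0.031], 0.57)]
scene orange_plate [([0.539, 0.349, 0.033], 0.91)]
scene rack [([0.536, 0.289, 0.002], 0.94)]
scene jig [([0.647, -0.033, -0.001], 0.95)]
scene jig_slot [([0.645, -0.035, 0.023], 0.86)]
scene jig_eyelet [([0.629, -0.032, 0.06], 0.6)]
scene pin [([0.497, -0.293, 0.041], 0.76), ([0.238, -0.292, 0.014], 0.75), ([0.43, -0.081, 0.014], 0.74)]
scene pin_grip [([0.449, -0.308, 0.041], 0.77), ([0.403, -0.043, 0.011], 0.76), ([0.181, -0.282, 0.01], 0.73)]
scene pin_tip [([0.585, -0.271, 0.047], 0.92), ([0.731, 0.155, -0.002], 0.74), ([0.361, -0.321, 0.003], 0.65), ([0.486, -0.148, 0.003], 0.53)]
scene pin_rest [([0.54, 0.35, 0.032], 0.54)]
scene wheel [([0.392, 0.058, 0.001], 0.68)]
scene air_driver [([0.695, -0.318, -0.001], 0.55)]
scene tape_roll [([0.727, 0.154, -0.001], 0.83)]
side [ 0.1636 -0.7147  0.7396] [ 0.3212  0.6905 -0.6481] 412.53364480439956
side teal_plate [([0.39, 0.329, 0.007], 0.75), ([0.519, 0.22, 0.032], 0.67)]
side
[... 677 characters left out ...]
061, -0.004], 0.5)]
side air_driver [([0.693, -0.318, 0.0], 0.63)]
side tape_roll [([0.728, 0.153, 0.001], 0.8), ([0.58, -0.269, 0.044], 0.36)]
{'time_s': 1.4, 'joint_positions': array([ 57.9527,  30.2233,  82.0876,   0.0013,  67.6885, -10.2262]), 'qvel': array([-0.0648, -0.0333,  0.0016, -0.0143, -0.0379, -0.0532]), 'tau': array([ -0.0006, -44.0006, -17.698 ,   0.0633,   0.0507,  -0.    ]), 'position': array([0.2323, 0.5802, 0.2336]), 'tcp_rot': array([[-0.9283,  0.3717, -0.    ],
       [ 0.3717,  0.9283,  0.    ],
       [ 0.    ,  0.    , -1.    ]]), 'force': array([ 0.2842, -0.6145, -0.1247]), 'moment': array([ 0.0134,  0.0425, -0.0268]), 'grasp_force': 0.0, 'opening': 1.00001006244415}
```

View pics/scene0.png

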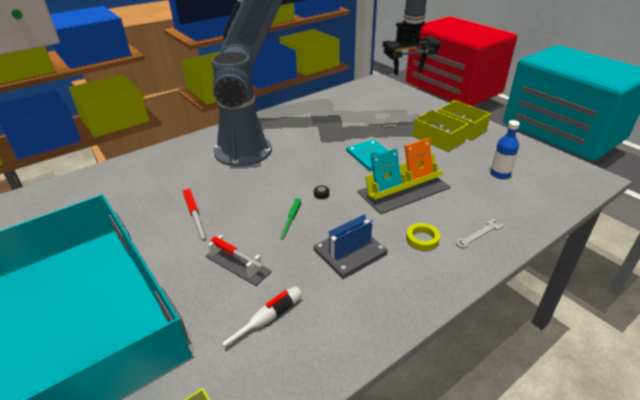

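View pics/side0.png

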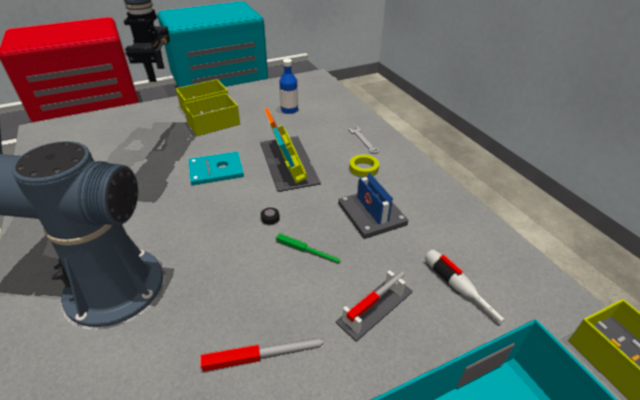

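The scene view shows the turquoise plate in the rack's left bay at about (385,170), with a flat, larger look-alike at (368,152). The jig is at (350,245). The pin is in its rest at (230,250), with a larger red look-alike at (193,213) and a green one at (290,217). The side view agrees: pin (370,300), jig (372,205), rack (290,155).

Next I'll get fine poses from depth.

```bash
cat > m1.py <<'E'
from h import *
def inbox(P,c,r): return np.linalg.norm(P[:,:2]-np.array(c),axis=1)<r
ALL={}
for n in("scene","side"):
    im,d,ci=cap(n); P,v,u=cloud(d,ci); hsv=cv2.cvtColor(im,cv2.COLOR_BGR2HSV)[v,u].astype(int)
    H,S,V=hsv.T
    # teal plate in rack
    for nm,c,lo,hi in(("teal",(0.51,0.22),85,97),("orange",(0.53,0.345),5,18)):
        m=inbox(P,c,.075)&(H>=lo)&(H<=hi)&(S>120)&(P[:,2]>.035)&(P[:,2]<.16)
        Q=P[m]
        if len(Q)<30: print(n,nm,len(Q)); continue
        for _ in range(3):
            c0=np.median(Q,0); w=np.linalg.svd(Q-c0,full_matrices=False)[2]; Q=Q[abs((Q-c0)@w[2])<.004]
        nn=w[2]*np.sign(w[2][0]); print(n,nm,len(Q),'normal',nn,'tilt',np.degrees(np.arcsin(nn[2])),'yaw',np.degrees(np.arctan2(nn[1],nn[0])))
        yy=np.cross([0,0,1],nn);yy/=np.linalg.norm(yy);zz=np.cross(nn,yy); c0=Q.mean(0)
        a=(Q-c0)@yy;b=(Q-c0)@zz; al=np.percentile(a,[1,99]);bt=np.percentile(b,99)
        print('  width',np.ptp(al),'top',c0+yy*al.mean()+zz*bt,'origin(-115,-6mm)',c0+yy*al.mean()+zz*(bt-.115)-nn*.006)
    m=inbox(P,(.646,-.033),.09)&(H>100)&(H<125)&(S>120)&(P[:,2]>.085)
    Q=P[m]
    if len(Q)>20:
        (cx,cy),(w_,h_),an=cv2.minAreaRect((Q[:,:2]*1000).astype(np.float32)); print(n,'jiglips',len(Q),cx,cy,w_,h_,an,'zmax',np.percentile(Q[:,2],98))
    m=inbox(P,(.646,-.033),.12)&(P[:,2]>.012)&(P[:,2]<.025); Q=P[m]
    print(n,'base',cv2.minAreaRect((Q[:,:2]*1000).astype(np.float32)))
    m=inbox(P,(.46,-.30),.07)&((H<8)|(H>172))&(S>150)&(P[:,2]>.03)&(P[:,2]<.07);Q=P[m]
    print(n,'handle',len(Q),cv2.minAreaRect((Q[:,:2]*1000).astype(np.float32)),'ztop',np.percentile(Q[:,2],[50,95]))
    m=inbox(P,(.497,-.291),.115)&(P[:,2]>.005)&(P[:,2]<.011); Q=P[m]
    if len(Q)>50: print(n,'restbase',cv2.minAreaRect((Q[:,:2]*1000).astype(np.float32)))
E
python3 m1.py
```

```text
scene teal 728 normal [ 0.9302 -0.1353  0.3412] tilt 19.95038695451031 yaw -8.272932510701592
  width 0.08924259073782942 top [0.4886 0.2249 0.1403] origin(-115,-6mm) [0.5218 0.2201 0.0301]
scene orange 699 normal [ 0.9276 -0.1459  0.3438] tilt 20.109095744057306 yaw -8.938698799129234
  width 0.08979628904014483 top [0.5071 0.3483 0.1402] origin(-115,-6mm) [0.5406 0.3431 0.0301]
scene jiglips 229 645.2521362304688 -35.721649169921875 114.94853973388672 36.15780258178711 88.30891418457031 zmax 0.09678412962387493
scene base ((644.895751953125, -36.928741455078125), (151.48178100585938, 134.0389404296875), 89.0936050415039)
scene handle 203 ((459.3114318847656, -306.37646484375), (80.18025970458984, 18.904335021972656), 16.14113426208496) ztop [0.0533 0.0563]
scene restbase ((510.02996826171875, -285.14849853515625), (193.47349548339844, 163.70526123046875), 76.86203002929688)
side teal 84 normal [ 0.9642 -0.0413  0.2618] tilt 15.179512640969083 yaw -2.4499740753018058
  width 0.0876518794339293 top [0.4862 0.2237 0.1426] origin(-115,-6mm) [0.5105 0.2227 0.0301]
side orange 55 normal [ 0.9135 -0.1412  0.3815] tilt 22.424676060647926 yaw -8.78360738984304
  width 0.08512276342439706 top [0.5035 0.3466 0.1441] origin(-115,-6mm) [0.5414 0.3407 0.0355]
side jiglips 215 642.5280151367188 -34.66808319091797 116.62096405029297 35.640140533447266 87.92787170410156 zmax 0.09776452636478222
side base ((643.1962280273438, -33.132225036621094), (154.84922790527344, 132.3155059814453), 89.042724609375)
side handle 387 ((457.41461181640625, -305.7298889160156), (79.75390625, 17.397186279296875), 17.50948715209961) ztop [0.0546 0.0567]
side restbase ((493.07464599609375, -317.914306640625), (200.67721557617188, 142.47227478027344), 5.3980488777160645)
```

```bash
cat >> h.py <<'E'
from scipy.spatial.transform import Rotation as Ro
def plate(yaw,tilt):
    "tool rot for gripping plate: y along plate x, z along -plate z"
    return (Ro.from_euler('z',yaw,degrees=True)*Ro.from_euler('y',-tilt,degrees=True)).as_matrix()@np.array([[0,1,0],[1,0,0],[0,0,-1.]])
def pinrot(yaw): return Ro.from_euler('z',yaw,degrees=True).as_matrix()@np.diag([1,-1,-1.])
def rel(p,R,s=None,p0=None,R0=None):
    s=s or bot.read_state(); p0=s['position'] if p0 is None else p0; R0=s['tcp_rot'] if R0 is None else R0
    return np.round(np.r_[R0.T@(np.array(p)-p0), Ro.from_matrix(R0.T@R).as_rotvec(degrees=True)],4)
E
python3 - <<'E'
from h import *
s=bot.read_state();ci=viewer.camera_info('wrist');T=np.linalg.inv(np.array(ci['world_to_cam']))
print('cam in tool',s['tcp_rot'].T@(T[:3,3]-s['position']),s['tcp_rot'].T@T[:3,:3])
R=plate(-8.6,20);z=-R[:,2];o=np.array([.5215,.2200,.0302]);print(R)
for k in(.093+.09,.093):
    p=o+z*k; print(p,rel(p,R))
E
```

```text
cam in tool [ 0.0791 -0.002  -0.1513] [[ 0.0004 -0.9585 -0.2851]
 [ 1.      0.0004 -0.0001]
 [ 0.0003 -0.2851  0.9585]]
[[ 0.1495  0.9291  0.3382]
 [ 0.9888 -0.1405 -0.0511]
 [ 0.      0.342  -0.9397]]
[0.4596 0.2294 0.2022] [ -0.3415  -0.2412   0.0314 -16.9049 -13.3924  75.949 ]
[0.49   0.2248 0.1176] [ -0.3715  -0.2342   0.1159 -16.9049 -13.3924  75.949 ]
```

```bash
python3 -m jog '[[0.5,-0.17,-0.12,0.01,-8,-6,37],[0.5,-0.3415,-0.2412,0.0314,-16.905,-13.392,75.949],[0.5,-0.3415,-0.2412,0.0314,-16.905,-13.392,75.949],[0.5,-0.3415,-0.2412,0.0314,-16.905,-13.392,75.949],[0.5,-0.3415,-0.2412,0.0314,-16.905,-13.392,75.949],[0.5,-0.3415,-0.2412,0.0314,-16.905,-13.392,75.949],[0.5,-0.3415,-0.2412,0.0314,-16.905,-13.392,75.949],[0.5,-0.3415,-0.2412,0.0314,-16.905,-13.392,75.949],[0.5,-0.3415,-0.2412,0.0314,-16.905,-13.392,75.949],[0.5,-0.3415,-0.2412,0.0314,-16.905,-13.392,75.949],[0.5,-0.3415,-0.2412,0.0314,-16.905,-13.392,75.949],[0.5,-0.3415,-0.2412,0.0314,-16.905,-13.392,75.949]]'
python3 - <<'E'
from h import *
R=plate(-8.6,20);z=-R[:,2];o=np.array([.5215,.2200,.0302])
for k in(.183,.093): print(rel(o+z*k,R))
for _ in range(1):
    im,d,ci=cap('wrist');cv2.imwrite('pics/w1.png',im); print(ci['fx'],ci['cx'],ci['cy'])
    for t in('teal_plate','orange_plate','jig_slot','jig_eyelet'): print(t,[(np.round(r['xyz'],4),round(r['p'],2)) for r in models.tip_of('wrist',t)])
E
```

```text
time_s: 3.0
position: [0.4596, 0.2298, 0.2023]
tcp_rot: [[0.149, 0.929, 0.338], [0.989, -0.14, -0.051], [0.0, 0.342, -0.94]]
force: [-0.1, -0.3, -0.1]
opening: 0.498
grasp_force: 0.0
[-0.0004  0.0001  0.0001  0.0108 -0.0256  0.0544]
[-0.0004  0.0001  0.0901  0.0108 -0.0256  0.0544]
309.70691628693146 323.82504277223825 200.38616057517478
teal_plate [(array([0.5242, 0.2208, 0.0287]), 0.91), (array([0.3948, 0.3244, 0.0116]), 0.81)]
orange_plate [(array([0.5376, 0.3471, 0.0292]), 0.66)]
jig_slot []
jig_eyelet []
```

View pics/w1.png

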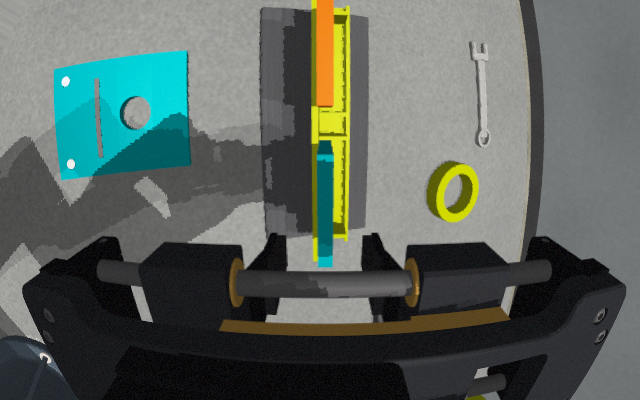

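The wrist view shows the plate's top edge at about (325,205), midway between the fingers at (275,265) and (375,265). Descending to grip.

```bash
python3 -m jog '[[0.5,0,0,0.045,0,0,0],[0.5,0,0,0.08,0,0,0],[0.5,0,0,0.09,0,0,0],[0.5,0,0,0.09,0,0,0],[0.5,0,0,0.09,0,0,0],[0,0,0,0.09,0,0,0],[0,0,0,0.09,0,0,0],[0,0,0,0.09,0,0,0],[0,0,0,0.09,0,0,0],[0,0,0,0.09,0,0,0],[0,0,0,0.09,0,0,0],[0,0,0,0.07,0,0,0],[0,0,0,0.04,0,0,0],[0,0,0,0.0,0,0,0],[0,0,0,-0.02,0,0,0],[0,0,0,-0.02,0,0,0]]'
python3 - <<'E'
from h import *
s=bot.read_state();print(s['opening']*.087,s['grasp_force'])
im,d,ci=cap('scene');P,v,u=cloud(d,ci);H,S,V=cv2.cvtColor(im,cv2.COLOR_BGR2HSV)[v,u].astype(int).T
print(models.tip_of('scene','teal_plate'))
R=plate(-1.5,0);p=np.array([.645,-.0345,.02+.093+.095])
print(rel(p,R,s), rel(p+[0,0,.1],R,s))
E
```

```text
time_s: 5.25
position: [0.4523, 0.2305, 0.2216]
tcp_rot: [[0.149, 0.929, 0.339], [0.989, -0.141, -0.051], [0.001, 0.343, -0.939]]
force: [-0.4, 0.2, -3.4]
opening: 0.133
grasp_force: 30.0
0.011583778239175124 29.95231759850867
[{'xyz': [0.4828, 0.226, 0.1349], 'p': 0.93}, {'xyz': [0.3931, 0.3314, 0.0086], 'p': 0.83}]
[-0.2333  0.2115  0.0915 20.0227  1.1982 -7.0252] [-0.2332  0.2458 -0.0024 20.0227  1.1982 -7.0252]
```

```bash
python3 -m jog '[[0,-0.02,0.02,-0.01,0,0,0],[0,-0.06,0.06,0.0,5,0.3,-1.75],[0,-0.10,0.10,0.02,10,0.6,-3.5],[0,-0.145,0.135,0.04,15,0.9,-5],[0,-0.19,0.17,0.065,20.02,1.2,-7.03],[0,-0.22,0.20,0.085,20.02,1.2,-7.03],[0,-0.2333,0.2115,0.0915,20.02,1.2,-7.03],[0,-0.2333,0.2115,0.0915,20.02,1.2,-7.03],[0,-0.2333,0.2115,0.0915,20.02,1.2,-7.03],[0,-0.2333,0.2115,0.0915,20.02,1.2,-7.03]]'
cat > m2.py <<'E'
from h import *
import sys
s=bot.read_state();print('tcp',s['position'],'yaw',np.degrees(np.arctan2(s['tcp_rot'][1,1],s['tcp_rot'][0,1])))
out=[]
for n in("scene","side"):
    im,d,ci=cap(n); P,v,u=cloud(d,ci);H,S,V=cv2.cvtColor(im,cv2.COLOR_BGR2HSV)[v,u].astype(int).T
    near=np.linalg.norm(P[:,:2]-[.645,-.035],axis=1)<.1
    Q=P[near&(H>=85)&(H<=97)&(S>120)&(P[:,2]>.02)]
    print(n,'plate',len(Q),'z',np.percentile(Q[:,2],[1,99]),[np.round(x,1) for x in cv2.minAreaRect((Q[:,:2]*1000).astype(np.float32))])
    Q=P[near&(H>100)&(H<125)&(S>120)&(P[:,2]>.085)]
    print(n,'lips',len(Q),[np.round(x,1) for x in cv2.minAreaRect((Q[:,:2]*1000).astype(np.float32))])
    c=[int(ci['cx'])]; w=np.array(ci['world_to_cam'])@[.645,-.035,.1,1]; x=int(ci['fx']*w[0]/w[2]+ci['cx']);y=int(ci['fy']*w[1]/w[2]+ci['cy'])
    out.append(cv2.resize(im[max(0,y-65):y+65,max(0,x-65):x+65],(400,400),interpolation=cv2.INTER_CUBIC))
cv2.imwrite(f'pics/{sys.argv[1]}.png',np.hstack(out))
E
python3 m2.py a1
```

```text
time_s: 6.6
position: [0.6445, -0.0329, 0.2077]
tcp_rot: [[0.024, 1.0, -0.001], [1.0, -0.024, -0.0], [-0.0, -0.001, -1.0]]
force: [0.2, 0.3, -1.8]
opening: 0.138
grasp_force: 29.9
tcp [ 0.6445 -0.0329  0.2077] yaw -1.3943102172610855
scene plate 1039 z [0.1137 0.325 ] [array([678.1, -30.6]), array([101.8,  93.3]), np.float64(3.2)]
scene lips 199 [array([642.2, -37.1]), array([115.5,  69.3]), np.float64(69.1)]
side plate 885 z [0.117 0.237] [array([641.5, -33.1]), array([34., 89.]), np.float64(2.2)]
side lips 169 [array([641.3, -36.9]), array([114.8,  35. ]), np.float64(89.9)]
```

View pics/a1.png

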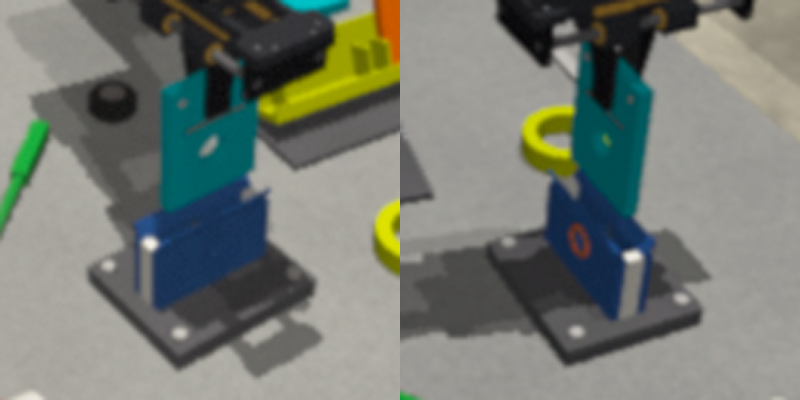

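The crops show the plate held upright above the jig, roughly over the slot (scene crop (205,140) over (200,240)). I need the offset in numbers, especially along the slot.

```bash
cat > m3.py <<'E'
from h import *
def fit(Q,nm):
    for _ in range(4):
        c=np.median(Q,0); n=np.linalg.svd((Q-c)*[1,1,0.0001] if 0 else Q-c,full_matrices=False)[2][2]; Q=Q[abs((Q-c)@n)<.003]
    n*=np.sign(n[0]); yaw=np.degrees(np.arctan2(n[1],n[0])); c=Q.mean(0)
    yv=np.array([-np.sin(np.radians(-1.5)),np.cos(np.radians(-1.5)),0]); xv=np.array([yv[1],-yv[0],0])
    a=Q@yv; print(nm,len(Q),'yaw %.2f tilt %.2f'%(yaw,np.degrees(np.arcsin(n[2]))),'x(jig dir) %.4f'%(c@xv),'y ext',np.percentile(a,[.5,99.5]),'mid %.4f'%np.percentile(a,[.5,99.5]).mean(),'z',np.percentile(Q[:,2],[1,99]))
def go(zlo,zhi):
  for n,sg in(("scene",1),("side",-1)):
    im,d,ci=cap(n); P,v,u=cloud(d,ci);H,S,V=cv2.cvtColor(im,cv2.COLOR_BGR2HSV)[v,u].astype(int).T
    near=np.linalg.norm(P[:,:2]-[.645,-.035],axis=1)<.075
    fit(P[near&(H>=83)&(H<=99)&(S>100)&(P[:,2]>zlo)&(P[:,2]<zhi)],n+' plate')
    fit(P[near&(H>100)&(H<125)&(S>100)&(P[:,2]>.025)&(P[:,2]<.08)],n+' flange')
    Q=P[(np.linalg.norm(P[:,:2]-[.645,-.035],axis=1)<.11)&(P[:,2]>.016)&(P[:,2]<.024)]
    print(n,'base',[np.round(x,1) for x in cv2.minAreaRect((Q[:,:2]*1000).astype(np.float32))])
    for t in('jig_slot','jig_eyelet','teal_plate'): print(t,[(np.round(r['xyz'],4),round(r['p'],2)) for r in models.tip_of(n,t)])
if __name__=='__main__': go(.115,.185)
E
python3 m3.py
```

```text
scene plate 561 yaw -1.64 tilt 0.17 x(jig dir) 0.6514 y ext [-0.0611  0.0275] mid -0.0168 z [0.1157 0.1838]
scene flange 260 yaw -0.96 tilt 5.58 x(jig dir) 0.6599 y ext [-0.078   0.0378] mid -0.0201 z [0.034  0.0787]
scene base [array([644.1, -35.8]), array([152.9, 132.7]), np.float64(88.2)]
jig_slot [(array([ 0.6435, -0.0341,  0.0196]), 0.67)]
jig_eyelet [(array([ 0.626 , -0.0321,  0.0623]), 0.58)]
teal_plate [(array([0.3944, 0.3287, 0.0071]), 0.97), (array([ 0.6424, -0.0342,  0.1122]), 0.9), (array([ 0.6279, -0.0301,  0.0568]), 0.67)]
side plate 437 yaw -1.23 tilt 0.15 x(jig dir) 0.6411 y ext [-0.0603  0.0249] mid -0.0177 z [0.1161 0.1847]
side flange 87 yaw -1.59 tilt -5.15 x(jig dir) 0.6289 y ext [-0.0762  0.0373] mid -0.0194 z [0.0436 0.0669]
side base [array([643.2, -33.7]), array([152.1, 130.4]), np.float64(88.5)]
jig_slot [(array([ 0.6468, -0.0314,  0.0217]), 0.6)]
jig_eyelet [(array([ 0.6287, -0.0323,  0.0617]), 0.73)]
teal_plate [(array([ 0.6407, -0.0332,  0.1147]), 0.68), (array([0.3913, 0.329 , 0.0068]), 0.58)]
```

```bash
python3 -m jog '[[0,-0.0025,-0.0018,0,0,0,0],[0,-0.0025,-0.0018,0.0,0,0,0],[0,-0.0025,-0.0018,0.01,0,0,0],[0,-0.0025,-0.0018,0.02,0,0,0],[0,-0.0025,-0.0018,0.03,0,0,0],[0,-0.0025,-0.0018,0.04,0,0,0],[0,-0.0025,-0.0018,0.05,0,0,0],[0,-0.0025,-0.0018,0.05,0,0,0]]'; python3 -c "
from h import *
s=bot.read_state();print(s['force'],s['moment'],s['position'])"
```

```text
time_s: 8.1
position: [0.6429, -0.037, 0.156]
tcp_rot: [[0.026, 1.0, -0.003], [1.0, -0.026, -0.0], [-0.0, -0.003, -1.0]]
force: [-0.2, 0.2, -2.1]
opening: 0.135
grasp_force: 29.9
[-0.1713  0.2264 -2.1052] [-0.103   0.0694 -0.0111] [ 0.6429 -0.037   0.156 ]
```

```bash
python3 -m jog '[[0,0.0015,0,0,0,0,0],[0,0.0015,0,0.01,0,0,0],[0,0.0015,0,0.02,0,0,0],[0,0.0015,0,0.03,0,0,0],[0,0.0015,0,0.037,0,0,0],[0,0.0015,0,0.04,0,0,0],[0,0.0015,0,0.04,0,0,0],[0,0.0015,0,0.04,0,0,0]]'; python3 -c "
from h import *
s=bot.read_state();print(s['force'],s['moment'],s['position'])"
```

```text
time_s: 9.1
position: [0.6439, -0.0358, 0.1177]
tcp_rot: [[0.026, 1.0, -0.0], [1.0, -0.026, -0.001], [-0.001, 0.0, -1.0]]
force: [-0.8, -1.1, -1.4]
opening: 0.138
grasp_force: 29.9
[-0.8223 -1.1299 -1.4162] [-0.1446  0.0707 -0.0117] [ 0.6439 -0.0358  0.1177]
```

Free so far. Lower the last few millimetres until the force rises.

```bash
python3 -m jog '[[0,0,0,0.002,0,0,0],[0,0,0,0.004,0,0,0],[0,0,0,0.005,0,0,0],[0,0,0,0.005,0,0,0],[0,0,0,0.005,0,0,0]]'; python3 -c "
from h import *
s=bot.read_state();print(s['force'],s['moment'],s['position'])"
```

```text
time_s: 9.72
position: [0.6439, -0.0358, 0.1136]
tcp_rot: [[0.026, 1.0, 0.0], [1.0, -0.026, -0.001], [-0.001, 0.0, -1.0]]
force: [-1.0, 0.7, 5.2]
opening: 0.139
grasp_force: 30.0
[-1.003   0.6932  5.1816] [ 0.0185  0.471  -0.0324] [ 0.6439 -0.0358  0.1136]
```

```bash
python3 -m jog '[[0.2,0,0,0,0,0,0],[0.4,0,0,0,0,0,0],[0.4,0,0,0,0,0,0],[0.4,0,0,0,0,0,0],[0.4,0,0,-0.03,0,0,0],[0.4,0,0,-0.07,0,0,0],[0.4,0,0,-0.12,0,0,0],[0.4,0,0,-0.15,0,0,0],[0.4,0,0,-0.15,0,0,0]]'; sed -i 's/go(.115,.185)/go(.1,.14)/' m3.py; python3 m3.py; python3 - <<'E'
from h import *
s=bot.read_state();print(s['position'])
g=np.array([.4585,-.306,.045]);R=pinrot(17)
for p in(g+[0,0,-.008+.12],): print(p,rel(p,R,s))
for n in('scene','side'):
  cap(n)
  for t in('pin','pin_grip','pin_tip'): print(t,[(np.round(r['xyz'],4),round(r['p'],2)) for r in models.tip_of(n,t)])
E
python3 m2.py a2
```

```text
time_s: 10.85
position: [0.6454, -0.0359, 0.2654]
tcp_rot: [[0.026, 1.0, 0.006], [1.0, -0.026, -0.002], [-0.002, 0.006, -1.0]]
force: [0.3, -0.1, -0.6]
opening: 0.4
grasp_force: 0.0
scene plate 304 yaw -1.59 tilt 2.23 x(jig dir) 0.6501 y ext [-0.0644  0.0246] mid -0.0199 z [0.1002 0.1371]
scene flange 513 yaw -1.36 tilt 0.04 x(jig dir) 0.6599 y ext [-0.0781  0.038 ] mid -0.0201 z [0.0257 0.0796]
scene base [array([644.1, -35.9]), array([153.3, 134.2]), np.float64(88.7)]
jig_slot [(array([ 0.6473, -0.032 ,  0.0183]), 0.95)]
jig_eyelet [(array([ 0.624 , -0.0319,  0.0588]), 0.58), (array([ 0.4951, -0.292 , -0.0001]), 0.29)]
teal_plate [(array([ 0.641 , -0.0357,  0.0191]), 0.78), (array([0.3928, 0.3289, 0.0062]), 0.48), (array([ 0.6448, -0.0336,  0.018 ]), 0.44)]
side plate 261 yaw -0.90 tilt -1.73 x(jig dir) 0.6397 y ext [-0.0622  0.0244] mid -0.0189 z [0.1006 0.1389]
side flange 270 yaw -0.67 tilt -0.22 x(jig dir) 0.6290 y ext [-0.0763  0.034 ] mid -0.0212 z [0.0252 0.079 ]
side base [array([643.6, -33.3]), array([153.5, 132. ]), np.float64(88.3)]
jig_slot []
jig_eyelet [(array([ 0.629
[... 769 characters left out ...]
423]), 0.41)]
pin_grip [(array([ 0.4531, -0.3048,  0.0458]), 0.91), (array([ 0.1832, -0.2789,  0.015 ]), 0.8), (array([ 0.4023, -0.0483,  0.0082]), 0.79)]
pin_tip [(array([ 0.5789, -0.2679,  0.0463]), 0.78), (array([ 0.4862, -0.1499,  0.0075]), 0.63), (array([ 0.3635, -0.3173,  0.0099]), 0.57)]
tcp [ 0.6437 -0.0356  0.2623] yaw -1.5027700017029666
scene plate 574 z [0.0534 0.3285] [array([676.6, -39.3]), array([ 90.6, 115.6]), np.float64(83.4)]
scene lips 89 [array([640.7, -38.8]), array([111.1,  43.8]), np.float64(89.5)]
side plate 462 z [0.0839 0.1383] [array([642.2, -34.9]), array([23.5, 89.4]), np.float64(4.9)]
side lips 77 [array([631.8, -39.6]), array([ 36. , 114.2]), np.float64(13.9)]
```

View pics/a2.png

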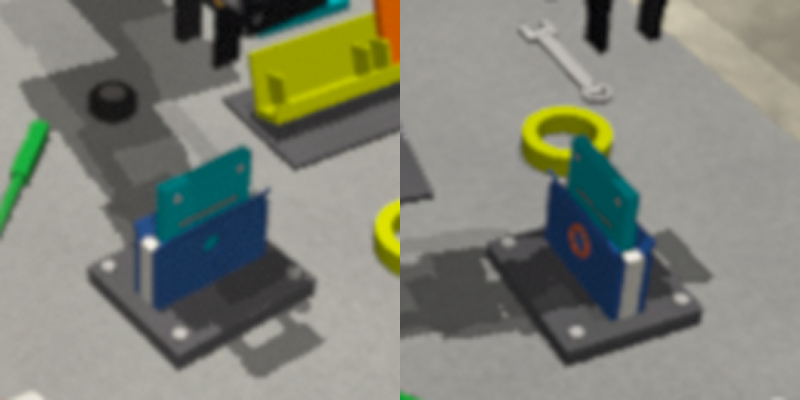

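Both crops show the plate seated between the flanges, top edge horizontal (scene crop (205,165)) and top measured about 137 mm up, within about 1 mm along the slot. Now over to the pin.

```bash
python3 - <<'E'
from h import *
print(rel([.4537,-.3075,.15],pinrot(16.8)))
E
```

```text
[-0.2767 -0.1828  0.1127 -0.0053  0.0529 71.6991]
```

```bash
python3 -m jog '[[0.5,-0.045,-0.03,0,0,0,10.5],[0.5,-0.09,-0.06,0.0,0,0,21],[0.5,-0.135,-0.09,0.01,0,0,31.5],[0.5,-0.18,-0.12,0.03,0,0,42],[0.5,-0.225,-0.15,0.06,0,0,52],[0.5,-0.26,-0.175,0.09,0,0,62],[0.5,-0.2767,-0.1828,0.1127,0,0,71.7],[0.5,-0.2767,-0.1828,0.1127,0,0,71.7],[0.5,-0.2767,-0.1828,0.1127,0,0,71.7],[0.5,-0.2767,-0.1828,0.1127,0,0,71.7]]'
python3 - <<'E'
from h import *
print(rel([.4537,-.3075,.15],pinrot(16.8)))
im,d,ci=cap('wrist');cv2.imwrite('pics/w2.png',im)
for t in('pin','pin_grip','pin_tip','jig_eyelet'): print(t,[(np.round(r['xyz'],4),round(r['p'],2)) for r in models.tip_of('wrist',t)])
# red handle top through fisheye, plane z=.054
H,S,V=cv2.split(cv2.cvtColor(im,cv2.COLOR_BGR2HSV)); m=(((H<8)|(H>172))&(S>150)&(V>60))
v,u=np.nonzero(m&(d>0)); x=(u-ci['cx'])/ci['fx'];y=(v-ci['cy'])/ci['fy'];r=np.hypot(x,y)+1e-9
z=d[v,u];P=np.c_[x/r*np.tan(r)*z,y/r*np.tan(r)*z,z];T=np.linalg.inv(np.array(ci['world_to_cam']));P=P@T[:3,:3].T+T[:3,3]
k=(np.linalg.norm(P[:,:2]-[.458,-.306],axis=1)<.07)&(P[:,2]>.049)&(P[:,2]<.06);Q=P[k]
print(len(Q),np.median(Q[:,2]),cv2.minAreaRect((Q[:,:2]*1000).astype(np.float32)) if len(Q) else '')
E
```

```text
time_s: 13.0
position: [0.4547, -0.3069, 0.1511]
tcp_rot: [[0.956, 0.292, 0.001], [0.292, -0.956, -0.002], [0.0, 0.002, -1.0]]
force: [-0.3, -0.2, -0.5]
opening: 0.499
grasp_force: 0.0
[-0.0011  0.0002  0.0011  0.1233 -0.0109  0.1704]
pin [(array([ 0.496 , -0.293 ,  0.0475]), 0.93), (array([ 0.4322, -0.0756,  0.0085]), 0.86)]
pin_grip [(array([ 0.4511, -0.3047,  0.0425]), 0.95), (array([ 0.4042, -0.0474,  0.0165]), 0.56)]
pin_tip [(array([ 0.584 , -0.2704,  0.0498]), 0.74), (array([ 0.4885, -0.1483,  0.0028]), 0.69)]
jig_eyelet []
1864 0.053990201602415744 ((456.5460510253906, -306.00885009765625), (79.125244140625, 17.398513793945312), 17.37538719177246)
```

View pics/w2.png

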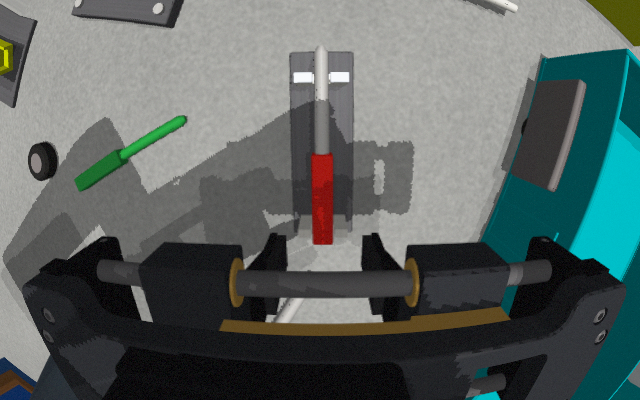

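The wrist view shows the pin handle at (322,200), centred between the fingers and aligned with the tool. The handle top is 54 mm up, as expected. Descending, gripping and lifting.

```bash
python3 -m jog '[[0.5,-0.002,0,0.05,0,0,0],[0.5,-0.002,0,0.09,0,0,0],[0.5,-0.002,0,0.113,0,0,0],[0.5,-0.002,0,0.113,0,0,0],[0.5,-0.002,0,0.113,0,0,0],[0.5,-0.002,0,0.113,0,0,0],[0,-0.002,0,0.113,0,0,0],[0,-0.002,0,0.113,0,0,0],[0,-0.002,0,0.113,0,0,0],[0,-0.002,0,0.113,0,0,0],[0,-0.002,0,0.113,0,0,0],[0,-0.002,0,0.113,0,0,0],[0,-0.002,0,0.10,0,0,0],[0,-0.002,0,0.07,0,0,0],[0,-0.002,0,0.02,0,0,0],[0,-0.002,0,-0.02,0,0,0],[0,-0.002,0,-0.02,0,0,0],[0,-0.002,0,-0.02,0,0,0]]'
python3 - <<'E'
from h import *
s=bot.read_state();print(s['opening']*.087,s['position'],s['force'])
# target: pin origin 110 mm before near flange face -> tip 20 mm short; grip 45 behind
a=np.radians(-1.5);ex=np.array([np.cos(a),np.sin(a),0]);J=np.array([.6443,-.0366,.062])
for back in(.16,.062):
    p=J-ex*(.016+ (back-.062) +.045+.0)+[0,0,-.008]
    print(back,p,rel(p,pinrot(-1.5),s))
E
```

```text
time_s: 15.5
position: [0.4511, -0.3075, 0.1695]
tcp_rot: [[0.957, 0.289, -0.002], [0.289, -0.957, 0.0], [-0.002, -0.001, -1.0]]
force: [-0.6, 0.5, -1.0]
opening: 0.201
grasp_force: 29.9
0.017515461044751768 [ 0.4511 -0.3075  0.1695] [-0.6044  0.4574 -0.9878]
0.16 [ 0.4854 -0.0324  0.054 ] [ 0.1125 -0.2533  0.1155 -0.0297  0.1012 18.2989]
0.062 [ 0.5833 -0.035   0.054 ] [ 0.2056 -0.2225  0.1153 -0.0297  0.1012 18.2989]
```

```bash
python3 -m jog '[[0,0.02,-0.05,0.0,0,0,4.5],[0,0.04,-0.10,0.0,0,0,9],[0,0.06,-0.155,0.01,0,0,14],[0,0.08,-0.21,0.03,0,0,18.3],[0,0.0964,-0.2586,0.06,0,0.1,18.3],[0,0.0964,-0.2586,0.09,0,0.1,18.3],[0,0.0964,-0.2586,0.1155,0,0.1,18.3],[0,0.0964,-0.2586,0.1155,0,0.1,18.3],[0,0.0964,-0.2586,0.1155,0,0.1,18.3],[0,0.0964,-0.2586,0.1155,0,0.1,18.3]]'
cat > m4.py <<'E'
from h import *
import sys
s=bot.read_state();print('tcp',s['position'],'yaw',np.degrees(np.arctan2(s['tcp_rot'][1,0],s['tcp_rot'][0,0])))
im,d,ci=cap('wrist'); cv2.imwrite('pics/%sw.png'%sys.argv[1],im)
print('wrist',[(t,[(np.round(r['xyz'],4),round(r['p'],2)) for r in models.tip_of('wrist',t)][:2]) for t in('pin_tip','jig_eyelet')])
for n in('scene','side'):
    im,d,ci=cap(n); P,v,u=cloud(d,ci);H,S,V=cv2.cvtColor(im,cv2.COLOR_BGR2HSV)[v,u].astype(int).T
    for t in('pin','pin_tip','jig_eyelet'): print(n,t,[(np.round(r['xyz'],4),round(r['p'],2)) for r in models.tip_of(n,t) if abs(r['xyz'][1]+.035)<.03])
    k=(abs(P[:,1]+.035)<.03)&(P[:,0]<.62)&(P[:,0]>.515)&(P[:,2]>.045)&(P[:,2]<.085)
    Q=P[k&(S<80)]
    if len(Q)>15:
        c=np.median(Q,0);w=np.linalg.svd(Q-c,full_matrices=False)[2][0];w*=np.sign(w[0])
        print(n,'shank visible pts',len(Q),c,'xmax',Q[:,0].max(),'yaw',np.degrees(np.arctan2(w[1],w[0])),'pitch',np.degrees(np.arcsin(w[2])))
    if n=='side':
        k=(abs(P[:,1]+.035)<.02)&(abs(P[:,0]-.628)<.01)&((H<15)|(H>172))&(S>110)&(P[:,2]>.04)&(P[:,2]<.085);Q=P[k]
        if len(Q)>5: print('rim',len(Q),(Q.min(0)+Q.max(0))/2,np.ptp(Q,axis=0))
        w=np.array(ci['world_to_cam'])@[.6,-.035,.07,1]; x=int(ci['fx']*w[0]/w[2]+ci['cx']);y=int(ci['fy']*w[1]/w[2]+ci['cy'])
        cv2.imwrite('pics/%ss.png'%sys.argv[1],cv2.resize(im[y-60:y+60,x-80:x+80],(800,600),interpolation=cv2.INTER_CUBIC))
E
python3 m4.py b1
```

```text
time_s: 16.75
position: [0.4696, -0.0331, 0.0549]
tcp_rot: [[1.0, -0.027, 0.002], [-0.027, -1.0, -0.001], [0.002, 0.001, -1.0]]
force: [0.7, -0.8, -1.0]
opening: 0.204
grasp_force: 29.9
tcp [ 0.4696 -0.0331  0.0549] yaw -1.5298517513580494
wrist [('pin_tip', [(array([ 0.4916, -0.1468,  0.0031]), 0.89)]), ('jig_eyelet', [(array([ 0.5006, -0.2872, -0.0065]), 0.75)])]
scene pin [(array([ 0.518 , -0.0348,  0.0598]), 0.73)]
scene pin_tip [(array([ 0.6047, -0.0354,  0.0636]), 0.55)]
scene jig_eyelet [(array([ 0.629, -0.03 ,  0.061]), 0.93)]
scene shank visible pts 92 [ 0.5524 -0.0392  0.0669] xmax 0.5894421889560181 yaw -2.3756800677374144 pitch -0.9526457686540015
side pin []
side pin_tip [(array([ 0.6043, -0.0357,  0.0653]), 0.65), (array([ 0.6469, -0.0303,  0.0216]), 0.4)]
side jig_eyelet [(array([ 0.6279, -0.0338,  0.0619]), 0.78)]
side shank visible pts 83 [ 0.5799 -0.0375  0.0676] xmax 0.6067740036234587 yaw 0.2320231272669594 pitch -0.23931819686864586
rim 33 [ 0.628  -0.0341  0.0612] [0.0058 0.0278 0.0335]
```

View pics/b1s.png

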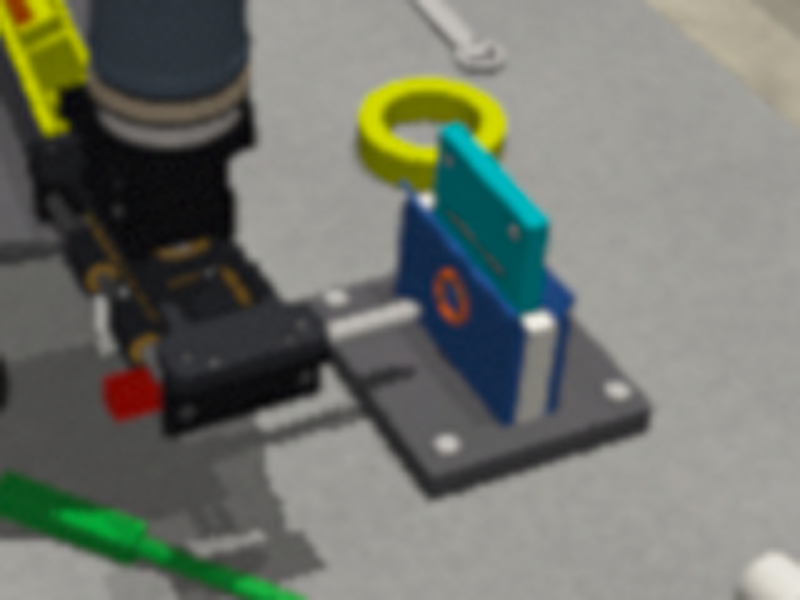

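View pics/b1w.png

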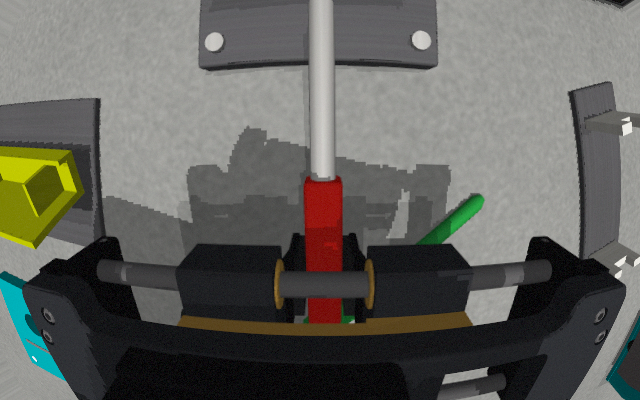

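The side crop shows the pin level, its tip at (418,310) in line with the eyelet at (452,295) and about 25 mm short of it. The wrist view shows the pin straight along the tool axis at column 322. Inserting with force checks.

```bash
python3 -m jog '[[0,0,-0.0007,0,0,0,0],[0,0.01,-0.0007,0,0,0,0],[0,0.018,-0.0007,0,0,0,0],[0,0.023,-0.0007,0,0,0,0],[0,0.028,-0.0007,0,0,0,0],[0,0.033,-0.0007,0,0,0,0],[0,0.038,-0.0007,0,0,0,0],[0,0.038,-0.0007,0,0,0,0]]'; python3 m4.py b2|grep -v shank; python3 -c "
from h import *
s=bot.read_state();print(s['force'],s['moment'],s['position'])"
```

```text
time_s: 18.3
position: [0.5077, -0.0331, 0.0543]
tcp_rot: [[1.0, -0.026, 0.002], [-0.026, -1.0, -0.001], [0.002, 0.001, -1.0]]
force: [0.1, 0.4, -0.7]
opening: 0.204
grasp_force: 29.9
tcp [ 0.5077 -0.0331  0.0543] yaw -1.495912736447159
wrist [('pin_tip', [(array([ 0.4893, -0.1494,  0.0031]), 0.82)]), ('jig_eyelet', [(array([ 0.6283, -0.0342,  0.0648]), 0.88), (array([ 0.5003, -0.2882, -0.0016]), 0.37)])]
scene pin [(array([ 0.5548, -0.036 ,  0.0603]), 0.73), (array([ 0.6434, -0.0351,  0.0195]), 0.42)]
scene pin_tip []
scene jig_eyelet [(array([ 0.6239, -0.0319,  0.0599]), 0.64)]
side pin []
side pin_tip [(array([ 0.6431, -0.0336,  0.0643]), 0.66)]
side jig_eyelet [(array([ 0.6308, -0.0363,  0.0616]), 0.66)]
rim 20 [ 0.6276 -0.0348  0.0657] [0.0056 0.0276 0.0236]
[ 0.3084  1.1558 -1.2563] [0.0131 0.239  0.0015] [ 0.5071 -0.033   0.0543]
```

Tip is inside the eyelet with no force. Continuing.

```bash
python3 -m jog '[[0,0.008,0,0,0,0,0],[0,0.016,0,0,0,0,0],[0,0.024,0,0,0,0,0],[0,0.032,0,0,0,0,0],[0,0.032,0,0,0,0,0]]'; python3 -c "
from h import *
s=bot.read_state();print(s['force'],s['moment'],s['position'])"
```

```text
time_s: 19.48
position: [0.5402, -0.034, 0.0544]
tcp_rot: [[1.0, -0.026, 0.002], [-0.026, -1.0, -0.001], [0.002, 0.001, -1.0]]
force: [0.2, -0.3, -1.2]
opening: 0.207
grasp_force: 29.9
[ 0.2382 -0.2941 -1.2138] [-0.0008  0.2781  0.0004] [ 0.5402 -0.034   0.0544]
```

```bash
python3 -m jog '[[0,0.01,0,0,0,0,0],[0,0.02,0,0,0,0,0],[0,0.03,0,0,0,0,0],[0,0.036,0,0,0,0,0],[0,0.039,0,0,0,0,0],[0,0.041,0,0,0,0,0],[0,0.041,0,0,0,0,0]]'; python3 -c "
from h import *
s=bot.read_state();print(s['force'],s['moment'],s['position'])"
```

```text
time_s: 20.35
position: [0.58, -0.0348, 0.0543]
tcp_rot: [[1.0, -0.026, 0.001], [-0.026, -1.0, -0.0], [0.001, 0.0, -1.0]]
force: [0.8, -0.3, -0.6]
opening: 0.206
grasp_force: 29.9
[ 0.7578 -0.2685 -0.6285] [-0.016   0.2883  0.0323] [ 0.58   -0.0348  0.0543]
```

Close up to contact in small steps.

```bash
python3 -m jog '[[0,0.001,0,0,0,0,0],[0,0.002,0,0,0,0,0],[0,0.003,0,0,0,0,0],[0,0.003,0,0,0,0,0]]'; python3 -m jog '[[0,0.001,0,0,0,0,0],[0,0.002,0,0,0,0,0],[0,0.002,0,0,0,0,0]]'
```

```text
time_s: 20.85
position: [0.581, -0.0347, 0.0541]
tcp_rot: [[1.0, -0.026, -0.004], [-0.026, -1.0, 0.0], [-0.004, -0.0, -1.0]]
force: [-5.1, -0.9, 1.0]
opening: 0.201
grasp_force: 29.9
time_s: 21.22
position: [0.5811, -0.0345, 0.0539]
tcp_rot: [[1.0, -0.026, -0.008], [-0.026, -1.0, 0.001], [-0.008, -0.001, -1.0]]
force: [-8.4, -0.7, 3.5]
opening: 0.207
grasp_force: 29.9
```

The handle is against the flange. Unload, release and retreat.

```bash
python3 -m jog '[[0,-0.003,0,0,0,0,0],[0,-0.003,0,0,0,0,0],[0.3,-0.003,0,0,0,0,0],[0.45,-0.003,0,0,0,0,0],[0.45,-0.003,0,0,0,0,0],[0.45,-0.003,0,0,0,0,0],[0.45,-0.003,0,-0.03,0,0,0],[0.45,-0.003,0,-0.07,0,0,0],[0.45,-0.003,0,-0.12,0,0,0],[0.45,-0.03,0,-0.17,0,0,0],[0.45,-0.08,0,-0.2,0,0,0],[0.45,-0.08,0,-0.2,0,0,0],[0.45,-0.08,0,-0.2,0,0,0]]'
python3 - <<'E'
from h import *
out=[]
for n in('scene','side'):
    im,d,ci=cap(n)
    for t in('pin','pin_tip','teal_plate','orange_plate','wheel','tape_roll','air_driver'): print(n,t,[(np.round(r['xyz'],3),round(r['p'],2)) for r in models.tip_of(n,t)][:3])
    w=np.array(ci['world_to_cam'])@[.62,-.035,.07,1]; x=int(ci['fx']*w[0]/w[2]+ci['cx']);y=int(ci['fy']*w[1]/w[2]+ci['cy'])
    out.append(cv2.resize(im[y-65:y+65,x-65:x+65],(400,400),interpolation=cv2.INTER_CUBIC))
cv2.imwrite('pics/c.png',np.hstack(out))
E
sed -i 's/jig_slot.,.jig_eyelet/jig_slot/' m3.py; python3 m3.py
```

```text
time_s: 22.85
position: [0.5055, -0.033, 0.2545]
tcp_rot: [[1.0, -0.026, 0.003], [-0.026, -1.0, -0.001], [0.003, 0.001, -1.0]]
force: [-0.1, 0.6, -0.3]
opening: 0.451
grasp_force: 0.0
scene pin [(array([ 0.429, -0.082,  0.012]), 0.68), (array([ 0.24 , -0.294,  0.012]), 0.57), (array([ 0.629, -0.034,  0.056]), 0.47)]
scene pin_tip [(array([ 0.364, -0.319,  0.004]), 0.96), (array([ 0.487, -0.15 ,  0.004]), 0.74), (array([ 0.718, -0.035,  0.058]), 0.51)]
scene teal_plate [(array([ 0.641, -0.036,  0.02 ]), 0.81), (array([0.392, 0.328, 0.01 ]), 0.73)]
scene orange_plate [(array([ 0.629, -0.034,  0.059]), 0.73), (array([0.54 , 0.349, 0.033]), 0.63)]
scene wheel [(array([0.39 , 0.059, 0.003]), 0.59)]
scene tape_roll [(array([ 0.726,  0.153, -0.001]), 0.91)]
scene air_driver [(array([ 0.697, -0.32 , -0.001]), 0.86)]
side pin [(array([ 0.243, -0.298,  0.012]), 0.95), (array([ 0.627, -0.032,  0.055]), 0.76), (array([ 0.43 , -0.084,  0.01 ]), 0.74)]
side pin_tip [(array([ 0.489, -0.149,  0.006]), 0.88), (array([ 0.363, -0.321,  0.008]), 0.86), (array([ 0.714, -0.035,  0.059]), 0.71)]
side teal_
[... 497 characters left out ...]
d -0.0201 z [0.0259 0.0796]
scene base [array([644.1, -36.1]), array([152. , 134.5]), np.float64(89.1)]
jig_slot [(array([ 0.6469, -0.0339, -0.0013]), 0.74), (array([ 0.6445, -0.0344,  0.0212]), 0.71)]
teal_plate [(array([ 0.6422, -0.0348,  0.021 ]), 0.68)]
side plate 249 yaw -1.36 tilt -1.48 x(jig dir) 0.6394 y ext [-0.062   0.0261] mid -0.0179 z [0.1009 0.1384]
side flange 227 yaw -0.72 tilt -0.37 x(jig dir) 0.6291 y ext [-0.0762  0.0325] mid -0.0218 z [0.0262 0.0792]
side base [array([643.5, -33.6]), array([153.4, 130.8]), np.float64(88.3)]
jig_slot [(array([ 0.6482, -0.0321,  0.0193]), 0.96)]
teal_plate [(array([ 0.6416, -0.0352,  0.022 ]), 0.94), (array([0.3887, 0.3278, 0.0096]), 0.81)]
```

View pics/c.png

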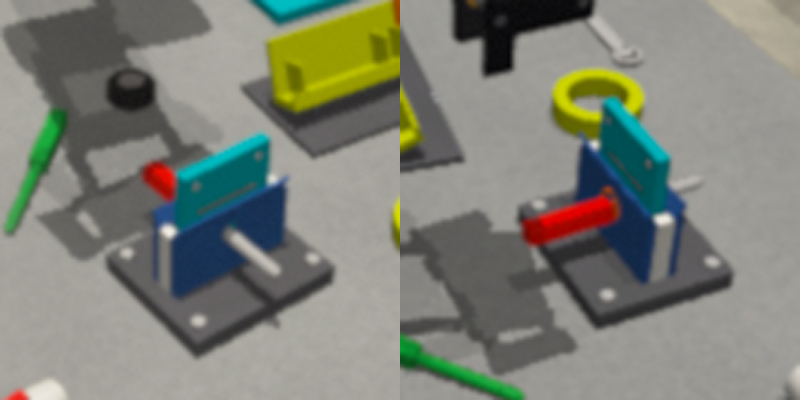

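The final crops show the plate seated upright. The pin runs through both flanges with its shank out at (255,255) in the scene crop, its handle touches the near flange at (612,207) in the side crop, and nothing else has moved.

```bash
python3 -c "
from rig import workorder
print(workorder.hand_in())"
```

```text
the job is handed in; nothing more can be done
None
```

The turquoise plate is seated in the jig slot, the pin is through both flanges with its handle against the jig, both are released, and the job was handed in at about 23 s; no verdict was returned.

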